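Show the apprentice which heel and top piece to use

TASK

Press the call bell's push right down with the fingertips to call the apprentice, and let it come back up. Then show which parts the pair gets: point at the tall slim heel, then at the smallest black rubber top piece, each time holding the fingertips straight above it, 1 to 3 cm off and without touching, for two seconds, and finish still pointing at the top piece. Between these go high over everything: do not point at, touch or move any other heel or top piece, and leave the rest of the bench undisturbed.

Things in the scene. Friction and masses are not known exactly. Their poses are not given: they have to be found in the camera images.
- heel_slim_top (a point): centre of the upper tip of the tall slim heel. Brown wood, round, 80 mm tall, standing wide end (52 mm across) down on the plywood board and tapering to a tip 16 mm across. z axis up.
- heel_block_top (a point): on the top, at the centre of the rounded end, of the block heel, brown, stacked in layers, U-shaped, 62 mm wide at the foot, 50 mm at the top, 45 mm tall. Not to be pointed at. z axis up.
- heel_low_top (a point): on the top, at the centre of the rounded end, of the low heel, brown, two layers, U-shaped, 64 mm wide, 22 mm tall. Not to be pointed at. z axis up.
- top_small_top (a point): on the upper face, at the centre of the rounded end, of the smallest top piece: a flat U-shaped pad of black rubber, 18 mm wide, 8 mm thick, lying on the cork mat. z axis up.
- top_medium_top (a point): on the upper face, at the centre of the rounded end, of the medium top piece, same black rubber and shape, 34 mm wide, 8 mm thick, on the cork mat. Not to be pointed at. z axis up.
- top_large_top (a point): on the upper face, at the centre of the rounded end, of the large top piece, same black rubber and shape, 52 mm wide, 8 mm thick, on the cork mat. Not to be pointed at. z axis up.
- bell_top (a point): centre of the upper face of the call bell's push: a round steel plunger 32 mm across in a black housing fixed to the bench, at the left or the right of the cork mat; pressed straight down.
- bell (a joint): travel of the bell push: 0 released, 0.006 m fully down; it rings beyond 0.004 m. A spring returns it; fully down takes about 5 N.
- bell_base: the whole call bell, housing and push, origin at the centre of its underside on the bench.
- heel_slim: the tall slim heel, origin at the centre of its underside.
- heel_block: the block heel, origin at its underside.
- heel_low: the low heel, origin at its underside.
- top_small: the smallest top piece, origin at its underside.
- top_medium: the medium top piece, origin at its underside.
- top_large: the large top piece, origin at its underside.
- spool: wooden thread spool, 36 mm across, 40 mm tall, standing among the heels on the board (12 mm thick, 100 x 380 mm). Origin at its underside. Bystander.
- buckle_ring: steel ring, 34 mm across, 6 mm high, lying among the top pieces on the cork mat (4 mm thick, 100 x 260 mm). Origin at its underside. Bystander.
- tin: round tin, 54 mm across, 50 mm tall, on the bench at the side of the mat opposite the bell. Origin at its underside. Bystander.
- leather_roll: dark red upright roll, 60 mm across, 150 mm tall, on the left. Origin at its underside. Bystander.
- hammer: hammer lying at the right. Bystander.
- mug: white mug, 76 mm across, 90 mm tall, at the far left, beyond the end of the heel board. Origin at its underside. Bystander.
- awl: awl with a wooden handle lying at the left. Bystander.
- shoe_last: wooden shoe last, about 210 mm long, 85 mm tall, at the far right. Origin under its heel end. Bystander.
Mind the look-alikes: they are no part of the job. What is shaped like the bell_base but turquoise is not meant.

How it is judged:
By the outcome, as a careful person would: the job done as asked, in the order asked, and still so for the second after the job is handed in, with the robot touching nothing.
It also fails if it takes over 58 s, if anything falls off the work surface, if the arm or the gripper's body presses on something with over 40 N, if the wrist force passes 120 N, or if a joint passes its speed limit or range.

ROBOT

A 7-joint arm with a two-finger parallel gripper is mounted at the origin on the work surface. World frame = base frame: x ahead of the robot, y to its left, z up, the work surface at z = 0. Lengths are in m, angles in degrees, forces in N, time in s.
With the tool pointing down it reaches from about 0.425 to 0.875 m from the base axis. Payload 4.7 kg.
Tool frame: the origin (TCP) lies at the very end of the fingers, on their centre line; the grasp point (between the pads) lies 19 mm behind it; z points along the fingers, y is the line along which they close (so a half turn about z gives the same grasp; the last joint's range is limited). The gripper opens to 87 mm and grips with 3 to 60 N. Pads are 19 mm wide; open, the fingers measure 117 mm over their backs; the gripper's body (75 mm by 190 mm) begins 51 mm behind the grasp point.
Start: joints at [70.938, 18.392, -4.016, 83.108, 1.295, 78.541, -3.26], TCP at [0.221, -0.611, 0.223] pointing down, gripper open.
Joint ranges: [-163.93, 163.93], [-17.29, 119.83], [-79.2, 71.16], [3.27, 140.29], [-89.18, 269.18], [5.43, 117.66], [-154.24, 154.24]. Speed limits (degrees/s): [147.25, 147.25, 180, 180, 180, 180, 180].

INTERFACE

Orientations are given as [roll, pitch, yaw] about the fixed x, y, z axes, in that order (R = Rz(yaw) Ry(pitch) Rx(roll)).
In Python, from cell import get_obs, eyes, env gives the robot as it stands.
- The arm moves only by the tool servo_tool, never from a script. Its argument "series" is a list that holds one entry, the list of rows, each a list of 7 numbers: the shift along the tool's x, y, z in units of 300 mm (1.0 is 300 mm), then the turn, a rotation vector about the tool's x, y, z in units of pi rad (1.0 is pi rad), then the opening, from 0 (shut) to 1 (fully open). In form: [[[tx, ty, tz, wx, wy, wz, gripper], ...]]. A call has 1 to 12 rows; each row is the pose to reach, as a shift and turn from the pose commanded when the call began, along the tool's axes at that moment, turning the shorter way round; what a row does not reach only later rows make up. A row lasts 1/12 s, in which the tool goes at most 41.7 mm and 7.16 degrees, less where a joint would pass 70% of its speed; a pose out of reach is approached as far as the arm can. A call with a number of a shift or a turn outside -1 to 1 is refused whole. A call with a gripper value outside its range is refused whole. The fingers move at their own pace and stop on an object; "grip_force" is the grip in N (left out, the last holds). Time passes only in rows, so rows that repeat a pose let the fingers close. It gives the time, the measured TCP pose, the force, the opening and the grip force at its end, in the units of the state.
- get_obs(): the state, without advancing time (a new reading comes with each control period).
- eyes.read_camera(name): name is "scene" or "side" or "wrist"; returns a dict with "frame" (384x512x3 uint8, red, green, blue), "depth" (384x512 float32, m along the optical axis (not along the pixel's ray), 0 where there is no reading), "fx", "fy", "cx", "cy" (pixels), "origin" and "rotation" of the camera in the world; the wrist camera has in their place "mount" (4x4, takes a point from camera to tool coordinates, whose origin is the TCP and whose axes are the flange's). Camera axes: x right, y down, z forward; pixel columns grow to the right and rows downward; lengths in m; the calibration is good to about 2 mm. A picture is of the moment at which its call begins: read the wrist's pose just before it.
- env.sign_off(): hands the job in; it is judged then, once.
The state is a dict: "time_s": time; "qpos": joint angles; "joint_velocities": joint speeds; "effort": joint torques, N m; "tool_pos": TCP position; "tool_rot": TCP orientation; "force": force on the tool from outside, world axes, zero at the start; "wrist_torque": the same for the moment, N m; "grip_width": finger opening in m; "grasp_force": force on a finger pad.
Only numpy, scipy, OpenCV 4.12 (cv2) and the standard library are available. Lean on these libraries where they do the work, as an engineer would, in place of code of your own. Each camera call takes 0.05 s, during which the arm holds its last target. There are 200 camera calls.

## Working session

There is one attempt and no reset: what is moved stays moved. The work goes in short steps, Python scripts to look and compute and a tool call to move; the robot and the scene stay as the last step left them, time stands still between calls to the robot, and variables do not carry over. Pictures are saved under pics/ and viewed, at most 10 in all, crops included, and the job is handed in when it is done.

Besides the shell and the picture viewer there is one more tool, called after "Call:" as name([rows], argument=value, ...), one row to a line, values as JSON. servo_tool: Moves the arm, as the interface text tells. Shifts and turns lie within -1 to 1; 1 stands for 300 mm of shift or pi rad of turn. Its arguments: {"type":"object","properties":{"series":{"type":"array"},"grip_force":{"type":"number"}},"required":["series"]}

```bash
mkdir -p pics; cat > h.py <<'E'
import numpy as np,cv2
from cell import get_obs,eyes,env
def snap(n,f=None):
    c=eyes.read_camera(n)
    if f: cv2.imwrite(f,c['frame'][:,:,::-1])
    return c
def cloud(c):
    d=c['depth'];v,u=np.indices(d.shape)
    p=np.stack([(u-c['cx'])/c['fx']*d,(v-c['cy'])/c['fy']*d,d],-1)
    P=p@np.array(c['rotation']).T+np.array(c['origin']);P[d==0]=np.nan
    return P
E
python3 - <<'E'
from h import *
import pickle
o=get_obs();print(o)
a=snap('scene','pics/a.png');b=snap('side','pics/b.png')
pickle.dump((a,b),open('ab.pkl','wb'))
for c in(a,b):print(c['origin'],c['rotation'],c['fx'])
E
```

```text
{'time_s': 0.0, 'qpos': array([70.94039265, 18.4393127 , -4.0153297 , 83.17670172,  1.29563401,
       78.53735411, -3.26067143]), 'joint_velocities': array([-0.0385242 , -0.06613677,  0.01570942,  0.05616586,  0.00382728,
       -0.08524306, -0.06661625]), 'effort': array([-4.39751393e-04, -4.91281307e+01, -4.04150588e-01, -3.12524736e+01,
       -6.39271480e-02,  4.38212533e-02,  1.56801220e-04]), 'tool_pos': array([ 0.22066063, -0.61081735,  0.22144282]), 'tool_rot': array([-1.79891907e+02,  6.34386395e-03,  1.98686665e+01]), 'force': array([-1.18531963, -0.76045755,  0.35932864]), 'wrist_torque': array([ 0.00150617, -0.0054966 , -0.00256968]), 'grasp_force': 0.0, 'grip_width': 0.08683828315984171}
[1.21748099 0.37909429 0.89820977] [-136.45169016    0.42128692  121.27140914] 379.4185365305171
[0.44197871 0.97731569 1.20036623] [-1.37713480e+02  1.86320884e-02 -1.73170377e+02] 393.27505371665944
```

```bash
sed -i "s/np.array(c\['rotation'\]).T/R.from_euler('xyz',c['rotation'],degrees=True).as_matrix().T/; 1a from scipy.spatial.transform import Rotation as R" h.py
```

```text
(no output)
```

View pics/a.png

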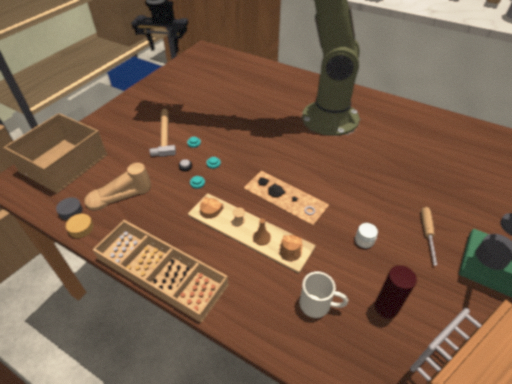

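View pics/b.png

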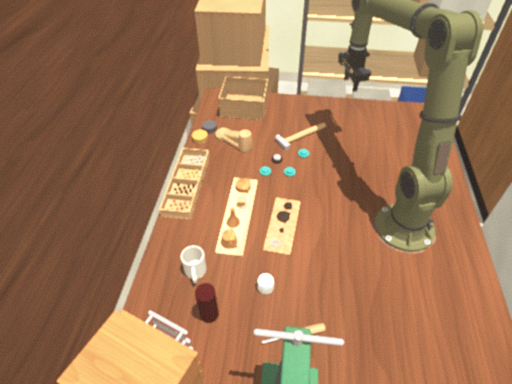

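Scene view: the bell with black housing and steel push is at (185,165), with turquoise look-alikes at (194,141), (214,162) and (197,181). The heels on the board are low/block at (210,206) and (291,245), spool at (238,214) and slim at (262,232). The black pads on the mat are at (262,181), (275,190) and about (294,207), with the ring at (312,210). I'll check these in a close crop with coordinates.

```bash
python3 - <<'E'
from h import *
import pickle
a,b=pickle.load(open('ab.pkl','rb'))
A=cv2.resize(a['frame'][125:275,165:340],None,fx=4,fy=4,interpolation=cv2.INTER_CUBIC)[:,:,::-1]
cv2.imwrite('pics/c.png',A)
for c,W,pts in((a,'scene',[(185,163),(262,222),(262,181),(275,190),(294,207),(312,210),(210,203),(291,240),(238,210),(366,230)]),(b,'side',[(277,158),(235,211),(288,206),(284,217),(281,231),(275,243),(243,184),(229,238)])):
    P=cloud(c);print(W)
    for u,v in pts: print((u,v),P[v,u].round(3),c['frame'][v,u])
# dark pixels on mat
for c in(a,b):
    P=cloud(c);m=(c['frame'].max(-1)<75)&(P[...,2]>.003)&(P[...,2]<.05)&(P[...,0]>.4)&(P[...,0]<.9)&(abs(P[...,1])<.5)
    n,l,s,ct=cv2.connectedComponentsWithStats(m.astype('uint8'))
    for i in range(1,n):
        if s[i,4]>2: q=P[l==i];print(ct[i].round(1),s[i,4],q.mean(0).round(3),q.min(0).round(3),q.max(0).round(3))
# slim heel tip
    m=(P[...,2]>.08)&(P[...,2]<.105)&(P[...,0]>.5)&(P[...,0]<.8)&(abs(P[...,1])<.2)
    q=P[m];print('high',len(q),q.mean(0) if len(q) else '',q.min(0),q.max(0))
E
```

```text
scene
(185, 163) [ 0.517 -0.314  0.019] [204 193 185]
(262, 222) [0.654 0.068 0.09 ] [170 115  74]
(262, 181) [ 0.451 -0.048  0.012] [44 39 39]
(275, 190) [0.465 0.008 0.012] [52 46 42]
(294, 207) [0.493 0.091 0.005] [241 192 133]
(312, 210) [0.475 0.144 0.004] [198 158 128]
(210, 203) [ 0.632 -0.126  0.033] [244 179 114]
(291, 240) [0.645 0.154 0.058] [241 175 111]
(238, 210) [ 0.625 -0.029  0.051] [236 193 139]
(366, 230) [0.504 0.316 0.052] [248 247 241]
side
(277, 158) [ 0.514 -0.305  0.023] [254 248 241]
(235, 211) [0.651 0.009 0.013] [255 255 199]
(288, 206) [ 0.447 -0.038  0.017] [103  84  72]
(284, 217) [0.458 0.017 0.015] [110  89  73]
(281, 231) [0.464 0.081 0.008] [130  95  74]
(275, 243) [0.482 0.139 0.008] [255 242 177]
(243, 184) [ 0.636 -0.111  0.043] [253 208 126]
(229, 238) [0.645 0.171 0.057] [254 217 133]
[185.4 167.6] 48 [ 0.529 -0.305  0.01 ] [ 0.504 -0.333  0.003] [ 0.54  -0.291  0.016]
[262.5 181.5] 39 [ 0.452 -0.046  0.012] [ 0.44  -0.058  0.009] [ 0.465 -0.034  0.015]
[275.4 190.8] 122 [0.468 0.011 0.012] [ 0.447 -0.012  0.007] [0.489 0.034 0.016]
[294.  198.
[... 177 characters left out ...]
02  0.018] [ 0.844 -0.104  0.017] [ 0.849 -0.1    0.018]
[187.3 268.3] 3 [ 0.84  -0.055  0.011] [ 0.838 -0.057  0.01 ] [ 0.842 -0.055  0.011]
[166.5 274.5] 4 [ 0.885 -0.09   0.014] [ 0.883 -0.093  0.012] [ 0.887 -0.087  0.015]
[175.3 274.3] 3 [ 0.873 -0.069  0.015] [ 0.871 -0.07   0.013] [ 0.874 -0.069  0.016]
[172.5 280.5] 4 [ 0.891 -0.064  0.015] [ 0.889 -0.065  0.013] [ 0.893 -0.063  0.017]
[384.8 309.1] 254 [0.691 0.434 0.028] [0.667 0.408 0.003] [0.698 0.463 0.05 ]
high 36 [0.65224678 0.06800196 0.08895159] [0.64186993 0.05898009 0.08008377] [0.65831263 0.07457213 0.09346172]
high 21 [0.65030693 0.06747139 0.0899265 ] [0.6419404  0.05907821 0.0815329 ] [0.65838705 0.07549525 0.09623479]
```

View pics/c.png

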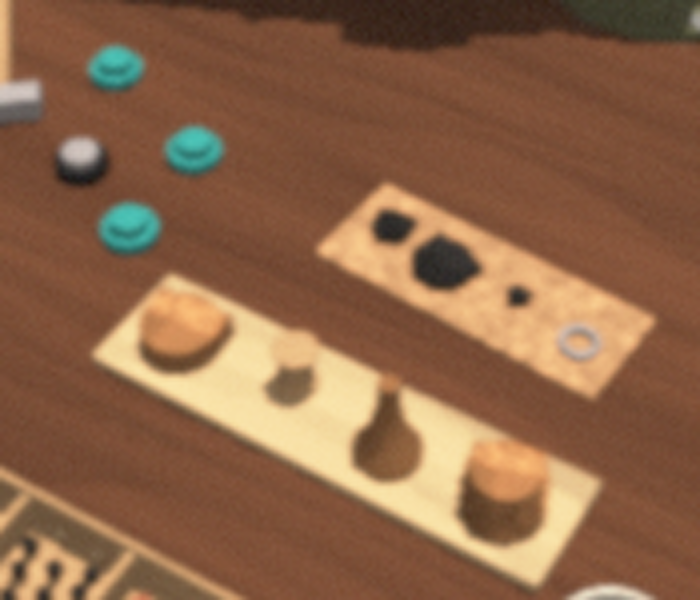

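Choices: the black bell at (185,165), not the turquoise ones; the slim heel with its tip at z≈0.092 (expected 12+80 mm); and the smallest pad at (294,199), z≈0.012 (expected 4+8 mm). The heights agree. Now I'll move high over the bell, closing the fingers on the way.

Call:
servo_tool([
  [[0.05, -0.02, 0, 0, 0, 0, 0.5], [0.15, -0.07, 0, 0, 0, 0, 0], [0.27, -0.13, 0, 0, 0, 0, 0], [0.39, -0.19, 0, 0, 0, 0, 0], [0.51, -0.25, 0, 0, 0, 0, 0], [0.63, -0.31, 0, 0, 0, 0, 0], [0.75, -0.36, 0, 0, 0, 0, 0], [0.85, -0.41, 0, 0, 0, 0, 0], [0.92, -0.45, 0, 0, 0, 0, 0], [0.95, -0.46, 0, 0, 0, 0, 0], [0.95, -0.46, 0, 0, 0, 0, 0], [0.95, -0.46, 0, 0, 0, 0, 0]],
])

```text
time_s: 1.1
tool_pos: [0.4411, -0.3857, 0.2222]
tool_rot: [180.0, 0.1, 19.8]
force: [-0.5, -0.2, -0.5]
grip_width: 0.0147
grasp_force: 0.0
```

```bash
cat >> h.py <<'E'
def wsnap(f):
    o=get_obs();c=snap('wrist',f)
    T=np.eye(4);T[:3,:3]=R.from_euler('xyz',o['tool_rot'],degrees=True).as_matrix();T[:3,3]=o['tool_pos']
    M=T@np.array(c['mount']);c['origin']=M[:3,3];c['rotation']=R.from_matrix(M[:3,:3]).as_euler('xyz',degrees=True)
    return o,c,cloud(c)
def togo(o,p):
    return R.from_euler('xyz',o['tool_rot'],degrees=True).inv().apply(np.array(p)-o['tool_pos'])/.3
E
python3 - <<'E'
from h import *
o,c,P=wsnap('pics/w1.png');print(c['mount'])
d=np.linalg.norm(P[...,:2]-[.516,-.309],axis=-1)
m=(d<.035)&(P[...,2]>.008)&(P[...,0]>.48);f=c['frame'].astype(int)
v,u=np.nonzero(m);print(m.sum(), u.min(),u.max(),v.min(),v.max())
st=m&(P[...,2]>.019);q=P[st];print(st.sum(),q.min(0),q.max(0),np.median(q,0),np.percentile(q[:,2],[5,50,95]))
br=m&(f.min(-1)>120);q=P[br];print(br.sum(),q.min(0),q.max(0),(q.min(0)+q.max(0))/2)
E
```

```text
[[-1.73460362e-04 -9.51901875e-01 -3.06402986e-01  8.51404929e-02]
 [ 9.99999984e-01 -1.74833626e-04 -2.29629053e-05 -1.25972930e-04]
 [-3.17111125e-05 -3.06402985e-01  9.51901891e-01 -1.61350052e-01]
 [ 0.00000000e+00  0.00000000e+00  0.00000000e+00  1.00000000e+00]]
1066 209 245 77 114
467 [ 0.50286879 -0.33419013  0.01906075] [ 0.53281854 -0.30336179  0.02313531] [ 0.5180185  -0.31867664  0.02097504] [0.01958772 0.02097504 0.02237394]
501 [ 0.50314101 -0.33430242  0.01026246] [ 0.53314918 -0.30056113  0.02313531] [ 0.5181451  -0.31743178  0.01669889]
```

View pics/w1.png

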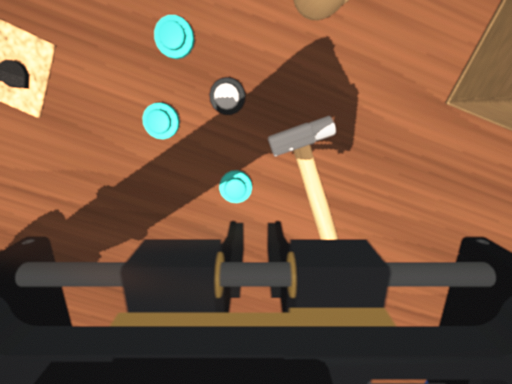

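The wrist picture shows the black-housed bell with its steel push at (228,96). The look-alikes are at (174,36), (160,120) and (236,186), and the hammer is at (303,135). The measured push is 30–31 mm across with its top at 21 mm, which fits. Moving above it.

Call:
servo_tool([
  [[0.1, -0.04, 0, 0, 0, 0, 0], [0.2, -0.08, 0, 0, 0, 0, 0], [0.28, -0.11, 0.05, 0, 0, 0, 0], [0.32, -0.13, 0.15, 0, 0, 0, 0], [0.32, -0.13, 0.25, 0, 0, 0, 0], [0.32, -0.13, 0.35, 0, 0, 0, 0], [0.32, -0.13, 0.4, 0, 0, 0, 0], [0.32, -0.13, 0.4, 0, 0, 0, 0], [0.32, -0.13, 0.4, 0, 0, 0, 0]],
])

```text
time_s: 1.9
tool_pos: [0.5173, -0.3174, 0.1018]
tool_rot: [-179.9, 0.1, 19.7]
force: [-0.0, 0.4, -0.2]
grip_width: 0.0002
grasp_force: 0.0
```

```bash
python3 - <<'E'
from h import *
o,c,P=wsnap('pics/w2.png');print(o['tool_pos'],o['tool_rot'],o['force'],o['grip_width'])
d=np.linalg.norm(P[...,:2]-[.517,-.316],axis=-1)
for lo in(.018,.012,.005):
    m=(d<.04)&(P[...,2]>lo)&(P[...,2]<.03);q=P[m];print(lo,m.sum(),q.min(0),q.max(0),(q.min(0)+q.max(0))/2,np.median(q,0))
E
```

```text
[ 0.51727453 -0.31740927  0.10181745] [-1.79946173e+02  1.09483368e-01  1.96750374e+01] [-0.01225672  0.41165375 -0.1548679 ] 0.0001916758832241879
0.018 776 [ 0.50286893 -0.33350831  0.0180339 ] [ 0.5335271  -0.30305043  0.02356329] [ 0.51819802 -0.31827937  0.0207986 ] [ 0.51898766 -0.31792504  0.0210554 ]
0.012 923 [ 0.49627568 -0.34062867  0.01200378] [ 0.54040496 -0.2970398   0.02356329] [ 0.51834032 -0.31883423  0.01778353] [ 0.51985905 -0.31766219  0.02083665]
0.005 1714 [ 0.49491676 -0.34203089  0.00502508] [ 0.54177499 -0.29469537  0.02356329] [ 0.51834588 -0.31836313  0.01429419] [ 0.52140937 -0.31699103  0.012384  ]
```

View pics/w2.png

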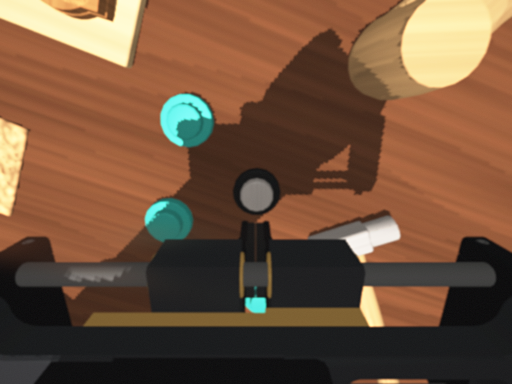

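The bell's steel push is at (257,194), directly ahead of the closed fingertips, with the hammer head at (370,232) clear of them. Measured centre is (0.518,-0.318), top at 0.021, and the TCP is within 1 mm of it. Pressing slowly.

Call:
servo_tool([
  [[0.002, 0.004, 0.08, 0, 0, 0, 0], [0.002, 0.004, 0.16, 0, 0, 0, 0], [0.002, 0.004, 0.22, 0, 0, 0, 0], [0.002, 0.004, 0.25, 0, 0, 0, 0], [0.002, 0.004, 0.26, 0, 0, 0, 0], [0.002, 0.004, 0.265, 0, 0, 0, 0], [0.002, 0.004, 0.27, 0, 0, 0, 0], [0.002, 0.004, 0.275, 0, 0, 0, 0], [0.002, 0.004, 0.28, 0, 0, 0, 0], [0.002, 0.004, 0.28, 0, 0, 0, 0]],
])

```text
time_s: 2.78
tool_pos: [0.5212, -0.3172, 0.0198]
tool_rot: [179.8, -0.1, 19.9]
force: [-0.0, -0.4, 2.6]
grip_width: 0.0005
grasp_force: 1.4
```

Call:
servo_tool([
  [[-0.005, 0.0, 0.004, 0, 0, 0, 0], [-0.007, 0.002, 0.008, 0, 0, 0, 0], [-0.007, 0.002, 0.012, 0, 0, 0, 0], [-0.007, 0.002, 0.016, 0, 0, 0, 0], [-0.007, 0.002, 0.016, 0, 0, 0, 0]],
])

```text
time_s: 3.2
tool_pos: [0.5198, -0.3175, 0.0163]
tool_rot: [179.9, -0.1, 19.9]
force: [-0.5, 2.8, 14.9]
grip_width: 0.0005
grasp_force: 7.4
```

Call:
servo_tool([
  [[0, 0, 0.004, 0, 0, 0, 0], [0, 0, 0.004, 0, 0, 0, 0], [0, 0, 0.004, 0, 0, 0, 0], [0, 0, 0.004, 0, 0, 0, 0]],
])

```text
time_s: 3.53
tool_pos: [0.5198, -0.3176, 0.0162]
tool_rot: [179.9, -0.1, 19.9]
force: [-2.9, 4.0, 20.8]
grip_width: 0.0004
grasp_force: 10.5
```

The push has bottomed: z no longer changes while the force climbs to 21 N. Going straight up.

Call:
servo_tool([
  [[0, 0, -0.02, 0, 0, 0, 0], [0, 0, -0.06, 0, 0, 0, 0], [0, 0, -0.15, 0, 0, 0, 0], [0, 0, -0.27, 0, 0, 0, 0], [0, 0, -0.39, 0, 0, 0, 0], [0, 0, -0.5, 0, 0, 0, 0], [0, 0, -0.6, 0, 0, 0, 0], [0, 0, -0.7, 0, 0, 0, 0], [0, 0, -0.78, 0, 0, 0, 0], [0, 0, -0.8, 0, 0, 0, 0], [0, 0, -0.8, 0, 0, 0, 0]],
])

```text
time_s: 4.45
tool_pos: [0.5185, -0.3181, 0.2544]
tool_rot: [179.9, -0.1, 19.9]
force: [-0.9, -0.6, 0.1]
grip_width: 0.0008
grasp_force: 0.0
```

```bash
python3 - <<'E'
from h import *
o,c,P=wsnap(None);print(o['tool_pos'],o['force'])
d=np.linalg.norm(P[...,:2]-[.518,-.318],axis=-1);m=(d<.01)
print(m.sum(),np.median(P[m],0))
print(togo(o,[.651,.068,.27]))
E
```

```text
[ 0.5184654  -0.31805561  0.25435836] [-0.89516118 -0.64914182  0.12463083]
486 [ 0.51519733 -0.31877008  0.30247111]
[ 0.85256853 -1.06024709 -0.05367495]
```

Call:
servo_tool([
  [[0.03, -0.05, -0.02, 0, 0, 0, 0], [0.1, -0.14, -0.04, 0, 0, 0, 0], [0.17, -0.24, -0.05, 0, 0, 0, 0], [0.24, -0.34, -0.05, 0, 0, 0, 0], [0.31, -0.45, -0.05, 0, 0, 0, 0], [0.38, -0.56, -0.05, 0, 0, 0, 0], [0.45, -0.67, -0.05, 0, 0, 0, 0], [0.52, -0.78, -0.05, 0, 0, 0, 0], [0.58, -0.88, -0.05, 0, 0, 0, 0], [0.64, -0.96, -0.05, 0, 0, 0, 0], [0.66, -1.0, -0.05, 0, 0, 0, 0], [0.66, -1.0, -0.05, 0, 0, 0, 0]],
])

```text
time_s: 5.5
tool_pos: [0.6011, 0.0366, 0.2651]
tool_rot: [-179.8, 0.2, 20.3]
force: [-0.9, -0.2, -0.7]
grip_width: 0.0005
grasp_force: 0.0
```

Call:
servo_tool([
  [[0, 0, 0, 0, 0, 0, 0], [0, 0, 0, 0, 0, 0, 0]],
])

```text
time_s: 5.67
tool_pos: [0.602, 0.029, 0.2663]
tool_rot: [179.9, 0.2, 19.7]
force: [0.6, -1.2, -0.1]
grip_width: 0.0007
grasp_force: 0.0
```

```bash
python3 - <<'E'
from h import *
o,c,P=wsnap('pics/w3.png');print(o['tool_pos'],o['tool_rot'])
d=np.linalg.norm(P[...,:2]-[.651,.068],axis=-1)
m=(d<.03)&(P[...,2]>.083)&(P[...,2]<.11);q=P[m];v,u=np.nonzero(m);print(m.sum(),u.mean(),v.mean(),q.min(0),q.max(0),(q.min(0)+q.max(0))/2,np.median(q,0))
t=np.r_[np.median(q,0)[:2],.2];print(togo(o,t))
s=snap('scene');S=cloud(s);d=np.linalg.norm(S[...,:2]-[.518,-.318],axis=-1);print('bell',np.median(S[(d<.008)],0))
E
```

```text
[0.60197817 0.02899701 0.26627103] [1.79946259e+02 1.58311175e-01 1.96987779e+01]
144 242.33333333333334 125.47916666666667 [0.64429842 0.05568261 0.0832567 ] [0.66018122 0.07151073 0.09334037] [0.65223982 0.06359667 0.08829854] [0.65242185 0.06363555 0.09104908]
[ 0.19783426 -0.05223367  0.22030877]
bell [ 0.51794115 -0.3192014   0.02005777]
```

View pics/w3.png

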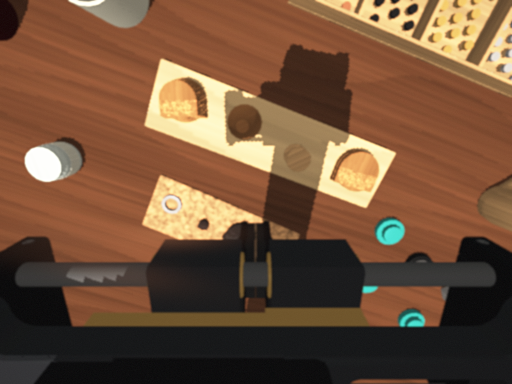

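The picture shows the slim heel's tip at (242,125), the block heel at (180,98), spool at (297,157), low heel at (357,170), smallest pad at (203,224) and ring at (172,204). The bell push reads 0.020, so it is back up. Moving above the slim heel.

Call:
servo_tool([
  [[0.06, -0.02, 0, 0, 0, 0, 0], [0.13, -0.04, 0.02, 0, 0, 0, 0], [0.18, -0.05, 0.08, 0, 0, 0, 0], [0.2, -0.055, 0.15, 0, 0, 0, 0], [0.2, -0.055, 0.23, 0, 0, 0, 0], [0.2, -0.055, 0.3, 0, 0, 0, 0], [0.2, -0.055, 0.35, 0, 0, 0, 0], [0.2, -0.055, 0.38, 0, 0, 0, 0], [0.2, -0.055, 0.38, 0, 0, 0, 0], [0.2, -0.055, 0.38, 0, 0, 0, 0], [0.2, -0.055, 0.38, 0, 0, 0, 0]],
])

```text
time_s: 6.68
tool_pos: [0.6542, 0.0673, 0.155]
tool_rot: [180.0, -0.1, 19.8]
force: [-0.5, 0.0, 0.9]
grip_width: 0.0002
grasp_force: 0.0
```

```bash
python3 - <<'E'
from h import *
o,c,P=wsnap(None);print(o['tool_pos'],o['tool_rot'])
d=np.linalg.norm(P[...,:2]-[.651,.067],axis=-1)
m=(d<.03)&(P[...,2]>.083)&(P[...,2]<.11);q=P[m];v,u=np.nonzero(m)
if len(q):print(m.sum(),u.min(),u.max(),v.min(),v.max(),q.min(0),q.max(0),(q.min(0)+q.max(0))/2,np.median(q,0))
for n in('side','scene'):
    S=cloud(snap(n));d=np.linalg.norm(S[...,:2]-[.651,.067],axis=-1);m=(d<.03)&(S[...,2]>.083)&(S[...,2]<.11);q=S[m];print(n,len(q));
    if len(q):print((q.min(0)+q.max(0))/2,np.median(q,0))
    m=(d<.03)&(S[...,2]>.02)&(S[...,2]<.04);q=S[m];
    if len(q): print('low',q.min(0),q.max(0))
E
```

```text
[0.65419379 0.06727818 0.15503566] [ 1.79951746e+02 -1.20231850e-01  1.98174385e+01]
282 249 266 195 214 [0.64402462 0.05608436 0.08310058] [0.66045959 0.07187771 0.09302549] [0.6522421  0.06398104 0.08806303] [0.65344252 0.06427154 0.09105768]
side 21
[0.65014248 0.06630663 0.08865618] [0.65019989 0.06769208 0.09017641]
low [0.62550919 0.04986651 0.02017763] [0.67611985 0.0922782  0.0389328 ]
scene 33
[0.65115758 0.06625829 0.0889876 ] [0.65227845 0.06832522 0.09085685]
low [0.62839478 0.0427122  0.02000316] [0.67591124 0.0916572  0.03992388]
```

Call:
servo_tool([
  [[-0.01, 0.003, 0.04, 0, 0, 0, 0], [-0.01, 0.003, 0.08, 0, 0, 0, 0], [-0.01, 0.003, 0.12, 0, 0, 0, 0], [-0.01, 0.003, 0.145, 0, 0, 0, 0], [-0.01, 0.003, 0.15, 0, 0, 0, 0], [-0.01, 0.003, 0.15, 0, 0, 0, 0], [-0.01, 0.003, 0.15, 0, 0, 0, 0], [-0.01, 0.003, 0.15, 0, 0, 0, 0]],
])

```text
time_s: 7.5
tool_pos: [0.6513, 0.0661, 0.1091]
tool_rot: [180.0, -0.1, 19.9]
force: [0.4, -0.1, 0.1]
grip_width: 0.0007
grasp_force: 0.0
```

Above the tip, 17 mm clear, no contact. Holding about 2.8 s.

Call:
servo_tool([
  [[0, 0, 0, 0, 0, 0, 0], [0, 0, 0, 0, 0, 0, 0], [0, 0, 0, 0, 0, 0, 0], [0, 0, 0, 0, 0, 0, 0], [0, 0, 0, 0, 0, 0, 0], [0, 0, 0, 0, 0, 0, 0], [0, 0, 0, 0, 0, 0, 0], [0, 0, 0, 0, 0, 0, 0], [0, 0, 0, 0, 0, 0, 0], [0, 0, 0, 0, 0, 0, 0], [0, 0, 0, 0, 0, 0, 0], [0, 0, 0, 0, 0, 0, 0]],
])

```text
time_s: 8.5
tool_pos: [0.6508, 0.0659, 0.1085]
tool_rot: [180.0, 0.0, 19.9]
force: [0.3, -0.6, -0.1]
grip_width: 0.0001
grasp_force: 0.0
```

Call:
servo_tool([
  [[0, 0, 0, 0, 0, 0, 0], [0, 0, 0, 0, 0, 0, 0], [0, 0, 0, 0, 0, 0, 0], [0, 0, 0, 0, 0, 0, 0], [0, 0, 0, 0, 0, 0, 0], [0, 0, 0, 0, 0, 0, 0], [0, 0, 0, 0, 0, 0, 0], [0, 0, 0, 0, 0, 0, 0], [0, 0, 0, 0, 0, 0, 0], [0, 0, 0, 0, 0, 0, 0], [0, 0, 0, 0, 0, 0, 0], [0, 0, 0, 0, 0, 0, 0]],
])

```text
time_s: 9.5
tool_pos: [0.6508, 0.0659, 0.1085]
tool_rot: [180.0, 0.0, 19.9]
force: [-0.5, 0.5, 0.6]
grip_width: -0.0
grasp_force: 0.0
```

Call:
servo_tool([
  [[0, 0, 0, 0, 0, 0, 0], [0, 0, 0, 0, 0, 0, 0], [0, 0, 0, 0, 0, 0, 0], [0, 0, 0, 0, 0, 0, 0], [0, 0, 0, 0, 0, 0, 0], [0, 0, 0, 0, 0, 0, 0], [0, 0, 0, 0, 0, 0, 0], [0, 0, 0, 0, 0, 0, 0], [0, 0, 0, 0, 0, 0, 0], [0, 0, 0, 0, 0, 0, 0]],
])

```text
time_s: 10.33
tool_pos: [0.6508, 0.0659, 0.1085]
tool_rot: [180.0, 0.0, 19.9]
force: [-0.2, 1.3, -0.2]
grip_width: 0.0004
grasp_force: 0.0
```

Call:
servo_tool([
  [[0, 0, -0.06, 0, 0, 0, 0], [0, 0, -0.16, 0, 0, 0, 0], [0, 0, -0.27, 0, 0, 0, 0], [0, 0, -0.37, 0, 0, 0, 0], [0, 0, -0.45, 0, 0, 0, 0], [0, 0, -0.5, 0, 0, 0, 0], [-0.08, 0.02, -0.5, 0, 0, 0, 0], [-0.2, 0.05, -0.5, 0, 0, 0, 0], [-0.33, 0.08, -0.5, 0, 0, 0, 0], [-0.46, 0.11, -0.5, 0, 0, 0, 0], [-0.58, 0.14, -0.5, 0, 0, 0, 0], [-0.64, 0.15, -0.5, 0, 0, 0, 0]],
])

```text
time_s: 11.33
tool_pos: [0.4823, -0.045, 0.2586]
tool_rot: [179.9, 0.1, 19.6]
force: [0.9, -0.2, -0.8]
grip_width: 0.0004
grasp_force: 0.0
```

Call:
servo_tool([
  [[0, 0, 0, 0, 0, 0, 0], [0, 0, 0, 0, 0, 0, 0], [0, 0, 0, 0, 0, 0, 0], [0, 0, 0, 0, 0, 0, 0]],
])

```text
time_s: 11.67
tool_pos: [0.4864, -0.0405, 0.2586]
tool_rot: [-180.0, -0.0, 20.0]
force: [1.0, -0.3, 0.2]
grip_width: 0.0005
grasp_force: 0.0
```

```bash
python3 - <<'E'
from h import *
o,c,P=wsnap('pics/w4.png');print(o['tool_pos'],o['tool_rot'])
def rep(n,c,P):
    d=np.linalg.norm(P[...,:2]-[.467,.078],axis=-1)
    m=(d<.025)&(c['frame'].max(-1)<80)&(P[...,2]<.03);q=P[m];v,u=np.nonzero(m)
    if len(q):print(n,m.sum(),u.mean(),v.mean(),q.min(0),q.max(0),(q.min(0)+q.max(0))/2,np.median(q,0))
rep('w',c,P)
for n in('side','scene'):
    s=snap(n);rep(n,s,cloud(s))
E
```

```text
[ 0.48644323 -0.04047573  0.25856383] [-1.79972194e+02 -3.73882864e-02  1.99894730e+01]
w 92 180.43478260869566 148.44565217391303 [0.45876358 0.06645209 0.00968787] [0.47485475 0.08197898 0.01274504] [0.46680916 0.07421554 0.01121646] [0.46591176 0.07406321 0.01107435]
scene 8 293.875 198.875 [0.46316459 0.07345232 0.01003188] [0.47359996 0.08141117 0.01356866] [0.46838227 0.07743174 0.01180027] [0.46938239 0.07779085 0.01173424]
```

View pics/w4.png

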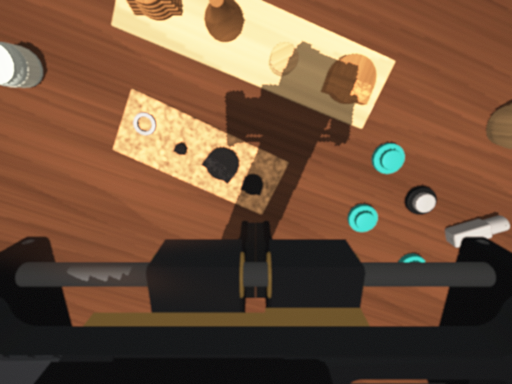

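The smallest pad is at (181,148), clearly smaller than the medium (253,184) and large (221,164) pads, with the ring at (145,124). Target (0.467,0.076). Moving above it and then down.

Call:
servo_tool([
  [[0.01, -0.06, 0, 0, 0, 0, 0], [0.03, -0.16, 0, 0, 0, 0, 0], [0.05, -0.26, 0, 0, 0, 0, 0], [0.065, -0.34, 0, 0, 0, 0, 0], [0.072, -0.386, 0, 0, 0, 0, 0], [0.072, -0.386, 0, 0, 0, 0, 0], [0.072, -0.386, 0.08, 0, 0, 0, 0], [0.072, -0.386, 0.2, 0, 0, 0, 0], [0.072, -0.386, 0.32, 0, 0, 0, 0], [0.072, -0.386, 0.44, 0, 0, 0, 0], [0.072, -0.386, 0.5, 0, 0, 0, 0], [0.072, -0.386, 0.53, 0, 0, 0, 0]],
])

```text
time_s: 12.82
tool_pos: [0.4645, 0.0734, 0.0961]
tool_rot: [-179.9, 0.3, 19.8]
force: [-0.2, 0.7, 0.7]
grip_width: 0.0005
grasp_force: 0.0
```

Call:
servo_tool([
  [[0, 0, 0, 0, 0, 0, 0], [0, 0, 0, 0, 0, 0, 0], [0, 0, 0, 0, 0, 0, 0]],
])

```text
time_s: 13.07
tool_pos: [0.4681, 0.0746, 0.1011]
tool_rot: [180.0, -0.2, 19.9]
force: [0.8, 0.2, 0.2]
grip_width: 0.0009
grasp_force: 0.0
```

```bash
python3 - <<'E'
from h import *
o,c,P=wsnap(None);print(o['tool_pos'],o['tool_rot'])
d=np.linalg.norm(P[...,:2]-[.467,.076],axis=-1)
m=(d<.022)&(c['frame'].max(-1)<80)&(P[...,2]<.025);q=P[m];v,u=np.nonzero(m)
if len(q):print(m.sum(),u.min(),u.max(),v.min(),v.max(),q.min(0),q.max(0),np.median(q,0))
print(togo(o,[.467,.0755,.03]))
E
```

```text
[0.46805334 0.07457565 0.10111631] [ 1.79951448e+02 -1.53774545e-01  1.98507264e+01]
254 245 262 186 203 [0.45800555 0.06748378 0.00230416] [0.47468475 0.08381344 0.01287617] [0.46691167 0.07571598 0.0110581 ]
[-0.00289245 -0.00429124  0.23704392]
```

Call:
servo_tool([
  [[-0.003, -0.004, 0.06, 0, 0, 0, 0], [-0.003, -0.004, 0.12, 0, 0, 0, 0], [-0.003, -0.004, 0.17, 0, 0, 0, 0], [-0.003, -0.004, 0.2, 0, 0, 0, 0], [-0.003, -0.004, 0.22, 0, 0, 0, 0], [-0.003, -0.004, 0.232, 0, 0, 0, 0], [-0.003, -0.004, 0.232, 0, 0, 0, 0], [-0.003, -0.004, 0.232, 0, 0, 0, 0], [-0.003, -0.004, 0.232, 0, 0, 0, 0], [-0.003, -0.004, 0.232, 0, 0, 0, 0], [-0.003, -0.004, 0.232, 0, 0, 0, 0], [-0.003, -0.004, 0.232, 0, 0, 0, 0]],
])

```text
time_s: 14.12
tool_pos: [0.4655, 0.0754, 0.0302]
tool_rot: [180.0, -0.0, 19.9]
force: [0.1, -0.6, -0.3]
grip_width: 0.0005
grasp_force: 0.0
```

Call:
servo_tool([
  [[0, 0, 0, 0, 0, 0, 0], [0, 0, 0, 0, 0, 0, 0], [0, 0, 0, 0, 0, 0, 0], [0, 0, 0, 0, 0, 0, 0], [0, 0, 0, 0, 0, 0, 0], [0, 0, 0, 0, 0, 0, 0], [0, 0, 0, 0, 0, 0, 0], [0, 0, 0, 0, 0, 0, 0], [0, 0, 0, 0, 0, 0, 0], [0, 0, 0, 0, 0, 0, 0], [0, 0, 0, 0, 0, 0, 0], [0, 0, 0, 0, 0, 0, 0]],
])

```text
time_s: 15.12
tool_pos: [0.4652, 0.0754, 0.0299]
tool_rot: [180.0, 0.0, 19.9]
force: [-0.1, -0.4, 0.2]
grip_width: 0.0005
grasp_force: 0.0
```

Call:
servo_tool([
  [[0, 0, 0, 0, 0, 0, 0], [0, 0, 0, 0, 0, 0, 0], [0, 0, 0, 0, 0, 0, 0], [0, 0, 0, 0, 0, 0, 0], [0, 0, 0, 0, 0, 0, 0], [0, 0, 0, 0, 0, 0, 0], [0, 0, 0, 0, 0, 0, 0], [0, 0, 0, 0, 0, 0, 0], [0, 0, 0, 0, 0, 0, 0], [0, 0, 0, 0, 0, 0, 0], [0, 0, 0, 0, 0, 0, 0], [0, 0, 0, 0, 0, 0, 0]],
])

```text
time_s: 16.12
tool_pos: [0.4652, 0.0754, 0.0299]
tool_rot: [180.0, 0.0, 19.9]
force: [0.9, 0.4, 0.7]
grip_width: 0.0002
grasp_force: 0.0
```

Call:
servo_tool([
  [[0, 0, 0, 0, 0, 0, 0], [0, 0, 0, 0, 0, 0, 0], [0, 0, 0, 0, 0, 0, 0], [0, 0, 0, 0, 0, 0, 0], [0, 0, 0, 0, 0, 0, 0], [0, 0, 0, 0, 0, 0, 0], [0, 0, 0, 0, 0, 0, 0], [0, 0, 0, 0, 0, 0, 0], [0, 0, 0, 0, 0, 0, 0], [0, 0, 0, 0, 0, 0, 0]],
])

```text
time_s: 16.95
tool_pos: [0.4652, 0.0754, 0.0299]
tool_rot: [180.0, 0.0, 19.9]
force: [-0.6, -0.1, 1.1]
grip_width: 0.0004
grasp_force: 0.0
```

```bash
python3 - <<'E'
from h import *
o,c,P=wsnap('pics/w5.png');print(o['tool_pos'],o['force']);snap('scene','pics/s5.png')
S=cv2.imread('pics/s5.png')[120:275,160:340];W=cv2.imread('pics/w5.png')
cv2.imwrite('pics/f.png',cv2.resize(S,None,fx=4,fy=3.8,interpolation=cv2.INTER_CUBIC))
E
```

```text
[0.46522528 0.07538034 0.02992706] [-0.61892477 -0.0919923   1.09382822]
```

View pics/f.png

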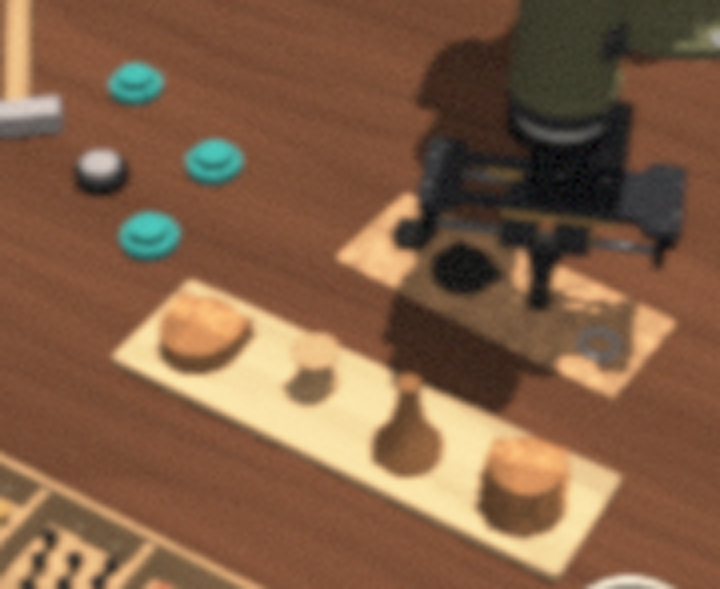

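The crop shows the fingertips at (540,300) over the smallest pad. The bell push is up at (101,163), and the heels, pads and ring I can see are in place. The tips are 18 mm above the pad and were held for about 2.8 s. Handing in.

```bash
python3 -c "
from cell import env
print(env.sign_off())"
```

```text
the job is handed in; nothing more can be done
None
```

I pressed the bell fully down and it came back up, then pointed at the slim heel and at the smallest top piece for about 2.8 s each, 17–18 mm above and without touching, and handed the job in at about 17 s, still pointing at the top piece.

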